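# Show the camera the far side of the housing with an inspection mirror

## Task

The little oil bottle on the fixture plate stands in front of the inspection camera: lift it off the plate and set it down gently, upright, on the bench. Then take the inspection mirror from its rest by the handle and hold its glass in the middle of the camera's view, straight opposite the round target stuck on the housing's far side and level with it, turned so that the camera sees the target square-on in the mirror. Finish while holding the mirror still at that angle, in the air and touching nothing but the gripper; never knock it against the housing, plate or camera, and leave the V-block, screw jack and wrench where they are.

Things in the scene. Friction and masses are not known exactly. Their poses are not given: they have to be found in the camera images.
- fixture: Fixed aluminium plate 270 (x) x 360 (y) x 12 mm, a grey bearing housing clamped on it. Origin on the bench; plate spans x -135..135, y -200..160; x points away from the robot at yaw 0 (turned up to 0.25 rad). Housing spans x -110..-10, y -60..120, 136 mm high; its flat steel pad at x = -10 faces +x and carries the target. The camera stands at the plate's -y end
- target: Round paper target, 22 mm, black ring on white, stuck on the pad on the housing's far side, 85 mm above the bench; its place along the pad varies. Origin at its centre; x points square out of the pad (the fixture's x), y along the pad, z up
- lens (a point): Centre of the camera's front glass. x axis: the optical axis out of the lens, level, 85 mm above the bench, parallel to the pad (the fixture's +y), 95 to 125 mm in front of it; z up. It crosses the line straight out of the target 117 to 157 mm from the lens; there the glass's centre belongs, its normal level and halfway (45 degrees) between the direction back to the lens and that to the target
- camera: Inspection camera: fixed black 44 mm cube with a lens 36 mm thick, on a post with a square foot; 127 mm high above the bench. Axes as the fixture's. Origin on the plate's top (12 mm above the bench), straight under the optical axis; the lens front is at y -107 mm, the camera's back at y -193 mm
- bottle: White plastic oil bottle with black cap, 0.1 to 0.25 kg, loose, standing on the plate before the lens. Round, 48 mm in diameter up to at least 65 mm, 120 mm tall with a narrower neck. Origin at the centre of its underside, z up
- mirror: Hand inspection mirror, 120 g, loose, lying level in its rest. Origin at the middle of its black flat-sided handle, 120 (x) x 14 (y) x 16 mm (z); x points along the handle to the head, z up. A thin rod carries the head, whose joint is stiff and does not move. Its centre of mass lies 15 to 25 mm from the origin towards the head
- mirror_face (a point): Centre of the reflecting glass, at x 113.5, y -8.5, z 0 mm in the axes of mirror. The rectangular head, 60 mm level x 46 mm upright x 4 mm, stands upright. x axis: normal out of the glass, level, 45 degrees from the handle's x towards its -y; y level along the glass; z up
- rest: Fixed wooden rest: base 100 (x) x 60 x 10 mm, two notched uprights 10 mm thick at x -40 and +40 mm, 44 mm wide, 52 mm high. Origin at the centre of its underside. The handle lies along x in the notches, its axis 50 mm above the bench; between the uprights 70 mm of it are free to grasp. Lift it out straight up
- vblock: Steel V-block, 50 x 44 x 36 mm, loose on the bench, to be left alone. Origin at the centre of its underside
- jack: Small steel screw jack, 44 mm in diameter, 52 mm tall, loose on the bench, to be left alone. Origin at the centre of its underside
- wrench: Steel wrench 170 mm long lying loose on the bench, to be left alone. Origin near its middle; x runs along it
Things that resemble listed ones, but are neither listed nor needed, are in the scene too. There is more than one size of the bottle; the job needs the smallest.

How it is judged (in metres and radians):
On the way, in this order (a step that is already met when the one before it is completed fails the run):
1. the bottle is brought down beside the plate, still in the fingers ((x of bottle in the frame of fixture above 0.15 m or x of bottle in the frame of fixture below -0.15 m or y of bottle in the frame of fixture above 0.155 m or y of bottle in the frame of fixture below -0.215 m) and height (world z) of bottle below 0.02 m and contact force between the fingers and bottle above 0.3 N), for 0.05 s.
2. the bottle stands upright on the bench, off the plate, let go and at rest ((x of bottle in the frame of fixture above 0.15 m or x of bottle in the frame of fixture below -0.15 m or y of bottle in the frame of fixture above 0.155 m or y of bottle in the frame of fixture below -0.215 m) and height (world z) of bottle below 0.006 m and angle between bottle's own z axis and vertical below 0.1 rad and linear speed of bottle below 0.03 m/s and contact force between the fingers and bottle below 0.05 N), for 0.2 s.
3. the mirror is lifted clear of its rest by the fingers (height (world z) of mirror above 0.066 m and contact force between the fingers and mirror above 0.5 N), for 0.2 s.
At the end, for the whole second after the job is handed in: Bottle upright and still on the bench, off the plate. Mirror held still by the fingers, touching nothing else; glass centre within 12 mm of the optical axis and of the line straight out of the target, facing both; its normal level and at 45 degrees to both, each within 0.08 rad ((x of bottle in the frame of fixture above 0.15 m or x of bottle in the frame of fixture below -0.15 m or y of bottle in the frame of fixture above 0.155 m or y of bottle in the frame of fixture below -0.215 m) and height (world z) of bottle below 0.006 m and angle between bottle's own z axis and vertical below 0.1 rad and linear speed of bottle below 0.03 m/s and y of mirror_face in the frame of lens between -0.012 and 0.012 m and z of mirror_face in the frame of lens between -0.012 and 0.012 m and y of mirror_face in the frame of target between -0.012 and 0.012 m and angle between the x axis of mirror_face and the x axis of lens, either way round between 0.7054 and 0.8654 rad and angle between the x axis of mirror_face and the x axis of target, either way round between 0.7054 and 0.8654 rad and angle between mirror_face's own x axis and vertical between 1.4908 and 1.6508 rad and x of each of lens, target in the frame of mirror_face above 0.04 m and contact force between the fingers and mirror above 1 N and linear speed of mirror below 0.02 m/s and angular speed of mirror below 0.15 rad/s and contact force between mirror and fixture below 0.1 N and contact force between mirror and camera below 0.1 N and contact force between mirror and rest below 0.1 N and contact force between mirror and bottle below 0.1 N); the arm keeps its last pose, push and grip.
It fails at once if the V-block, screw jack or wrench is moved by more than 20 mm (distance of any of vblock, jack, wrench from where it was at the start of the episode above 0.02 m).
It fails at once if the bottle is tipped over (more than 0.6 rad) (angle between bottle's own z axis and vertical above 0.6 rad).
It fails at once if the mirror is knocked against the housing, plate or camera (more than 5 N) (contact force between mirror and fixture above 5 N or contact force between mirror and camera above 5 N).
It also fails if it takes over 67 s, if anything falls off the work surface, if the arm or the gripper's body presses on something with over 40 N, if the wrist force passes 120 N, or if a joint passes its speed limit or range.

## Robot

A 6-joint arm with a two-finger parallel gripper is mounted at the origin on the work surface. World frame = base frame: x ahead of the robot, y to its left, z up, the work surface at z = 0. Lengths are in mm, angles in rad, forces in N, time in s.
With the tool pointing down it reaches from about 275 to 1000 mm from the base axis. Payload 8.4 kg.
Tool frame: the origin (TCP) lies at the centre of the arm's flange, where the gripper is bolted on; the fingertips stand 173 mm ahead of it and the grasp point (between the pads) lies 155 mm ahead of it (tcp_to_tips is the distance from the TCP to the fingertips, in mm); z points along the fingers, x is the direction in which the jaws open and shut, and the axes are right-handed (so a half turn about z gives the same grasp; the last joint's range is limited). The gripper opens to 85 mm and grips with 20 to 120 N. Pads are 22 mm wide; open, the fingers measure 114 mm over their backs; the gripper's body (76 mm by 85 mm) begins 54 mm behind the grasp point. The pads swing forward as they close: fully open they stand 13 mm farther back than shut.
Start: joints at [1.2, 0.353, 1.633, -0, 1.155, -0.002], TCP at [225.309, 582.98, 404.681] pointing down, gripper open.
Joint ranges: [-2.63, 2.63], [-0.92, 2.1], [0.06, 2.66], [-1.3, 4.44], [0, 2.69], [-3.02, 3.02]. Speed limits (rad/s): [2.22, 2.22, 2.79, 3.14, 3.14, 3.14].

## Interface

Orientations are given as [roll, pitch, yaw] about the fixed x, y, z axes, in that order (R = Rz(yaw) Ry(pitch) Rx(roll)).
In Python, from rig import sense, grab_frame, camera_info, sign_off, tcp_to_tips gives the robot as it stands.
- The arm moves only by the shell command python3 -m creep 'ROWS' [FORCE]. ROWS is text: rows parted by semicolons, each of 5 numbers parted by spaces: the opening in per cent of the stroke, from 0 (shut) to 100 (fully open), then the shift along the tool's x, y, z in cm, then the turn about the tool's z in degrees. In form: fingers tx ty tz roll; .... A call has 1 to 20 rows; each row is the pose to reach, as a shift and turn from the pose measured when the call began, along the tool's axes at that moment; what a row does not reach only later rows make up. A row lasts 1/10 s, in which the tool goes at most 50 mm and 8.59 degrees, less where a joint would pass 70% of its speed; a pose out of reach is approached as far as the arm can. A call with a gripper value outside its range is refused whole. The fingers move at their own pace and stop on an object; FORCE is the grip in N (left out, the last holds). Time passes only in rows, so rows that repeat a pose let the fingers close. It gives the time, the measured TCP pose, the force and the opening at its end, in the units of the state.
- sense(): the state, without advancing time (a new reading comes with each control period).
- grab_frame(name): name is "scene" or "top" or "wrist"; returns (picture, depth): 384x512x3 uint8, blue, green, red; 384x512 float32, mm along the optical axis (not along the pixel's ray), 0 where there is no reading.
- camera_info(name): a dict with "vertical_fov" (degrees; the focal length in pixels is half the picture's height over the tangent of half this angle, whatever the lens; pixels are square), "cx", "cy" (the principal point, pixels), "D" ([k1, k2, p1, p2, k3] as OpenCV has them; the pictures are not rectified), "world_to_cam" (4x4, takes a point from world to camera coordinates). Camera axes: x right, y down, z forward; pixel columns grow to the right and rows downward; lengths in mm; the calibration is good to about 2 mm. A picture is of the moment at which its call begins: read the wrist's pose just before it. camera_info takes no time and is no camera call; for the wrist camera it gives the pose at the moment of the call.
- sign_off(): hands the job in, once; it reports no verdict.
The state is a dict: "clock": time; "qpos": joint angles; "qvel": joint speeds; "joint_efforts": joint torques, N m; "eef_pos": TCP position; "tcp_rot": TCP orientation; "contact_force": force on the tool from outside, world axes, zero at the start; "wrist_torque": the same for the moment, N m; "opening": opening from 0.0 (shut) to 1.0 (fully open).
Only numpy, scipy, OpenCV 4.12 (cv2) and the standard library are available. Lean on these libraries where they do the work, as an engineer would, in place of code of your own. Each camera call takes 0.05 s, during which the arm holds its last target.

## Working session

There is one attempt and no reset: what is moved stays moved. The work goes in short steps, Python scripts to look and compute and a shell command to move; the robot and the scene stay as the last step left them, time stands still between calls to the robot, and variables do not carry over. Pictures are saved under pics/ and viewed, and the job is handed in when it is done.

```bash
ls; mkdir -p pics
python3 - <<'E'
from rig import *
import cv2,numpy as np
print(sense())
for n in("scene","top","wrist"):
    i=camera_info(n);print(n,i)
    p,d=grab_frame(n);cv2.imwrite(f'pics/a_{n}.png',p);np.save(f'pics/a_{n}_d.npy',d)
E
```

```text
pics
{'clock': 0.0, 'qpos': array([ 1.19960311e+00,  3.53648094e-01,  1.63413097e+00, -3.49026809e-05,
        1.15520694e+00, -2.38667355e-03]), 'qvel': array([ 0.00077118, -0.00144221, -0.00182729,  0.0010708 ,  0.00045954,
       -0.00278832]), 'joint_efforts': array([ 3.20103791e-03, -6.05273366e+01, -3.42058754e+01,  3.56296532e-04,
        9.73213348e-03,  1.00324638e-05]), 'eef_pos': array([225.22605233, 582.75588852, 403.96290322]), 'tcp_rot': array([3.14156407e+00, 1.39342287e-03, 1.20200388e+00]), 'contact_force': array([-0.46515342, -0.3043774 , -0.3152862 ]), 'wrist_torque': array([-0.02257767, -0.00069166,  0.00315468]), 'opening': 0.9993678046431044}
scene {'vertical_fov': 55.30735588186452, 'cx': 256.00362687624107, 'cy': 187.58830789993164, 'D': array([-0.00986866,  0.        ,  0.        ,  0.        ,  0.        ]), 'world_to_cam': array([[ 2.44766933e-01,  9.69527481e-01,  1.02767465e-02,
        -1.59088224e+02],
       [ 7.80454786e-01, -1.90722420e-01, -5.95411862e-01,
        -3.93325895e+02],
       [-5.75308157e-01,  1.53757671e-01, -8.03354905e-01,
         
[... 457 characters left out ...]
,
       [ 6.59298581e-02,  1.57980578e-02, -9.97699191e-01,
         1.39280003e+03],
       [ 0.00000000e+00,  0.00000000e+00,  0.00000000e+00,
         1.00000000e+00]])}
wrist {'vertical_fov': 59.826689098134445, 'cx': 259.48751367452513, 'cy': 190.99822574664378, 'D': array([0.01720736, 0.        , 0.        , 0.        , 0.        ]), 'world_to_cam': array([[ 3.60983715e-01,  9.32572037e-01, -3.92708430e-04,
        -6.24989869e+02],
       [ 8.83697091e-01, -3.41930408e-01,  3.19629548e-01,
        -4.07957654e+01],
       [ 2.97943300e-01, -1.15728097e-01, -9.47542505e-01,
         3.79853892e+02],
       [ 0.00000000e+00,  0.00000000e+00,  0.00000000e+00,
         1.00000000e+00]])}
```

View pics/a_scene.png

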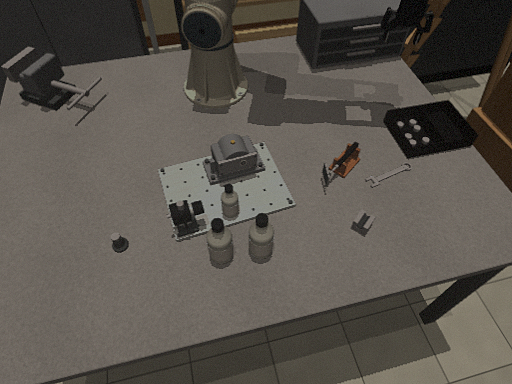

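View pics/a_top.png

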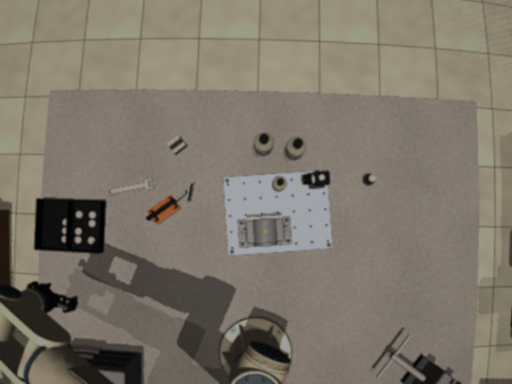

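View pics/a_wrist.png

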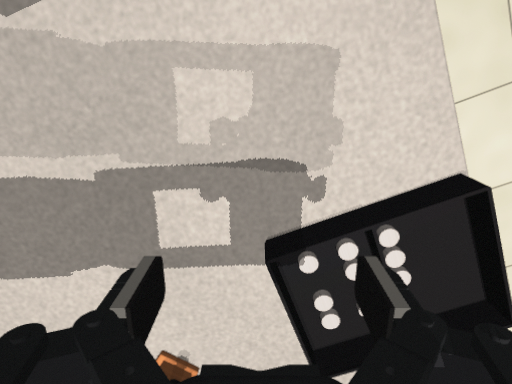

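The scene picture shows three white bottles: a small one on the plate (230,203) and two bigger ones on the bench (220,245) and (261,240). The camera is at (185,213), the housing at (235,155), the mirror on its orange rest at (345,165), the wrench at (388,175), the V-block at (364,222) and the jack at (119,242). By the description, the job's bottle is the one on the plate. I'll check it in a close crop and measure.

```bash
cat > h.py <<'E'
import numpy as np,cv2
from rig import *
def K(i):
    f=192/np.tan(np.radians(i['vertical_fov']/2));return np.array([[f,0,i['cx']],[0,f,i['cy']],[0,0,1.]])
def rays(i,uv):
    uv=np.asarray(uv,float).reshape(-1,1,2)
    n=cv2.undistortPoints(uv,K(i),i['D']).reshape(-1,2)
    return np.c_[n,np.ones(len(n))]
def pz(i,uv,z):   # onto plane z
    W=i['world_to_cam'];R=W[:3,:3];o=-R.T@W[:3,3];d=rays(i,uv)@R
    return o+d*((z-o[2])/d[:,2])[:,None]
def pd(i,uv,D):   # with depth
    W=i['world_to_cam'];R=W[:3,:3]
    uv=np.asarray(uv,float).reshape(-1,2)
    dd=D[uv[:,1].round().astype(int),uv[:,0].round().astype(int)]
    return (rays(i,uv)*dd[:,None]-W[:3,3])@R
def proj(i,P):
    W=i['world_to_cam'];r,_=cv2.Rodrigues(W[:3,:3])
    return cv2.projectPoints(np.asarray(P,float).reshape(-1,1,3),r,W[:3,3],K(i),i['D'])[0].reshape(-1,2)
def cloud(i,D):
    v,u=np.mgrid[0:384,0:512];uv=np.c_[u.ravel(),v.ravel()]
    P=pd(i,uv,D).reshape(384,512,3);P[D==0]=np.nan;return P
E
python3 - <<'E'
from h import *
p=cv2.imread('pics/a_top.png');cv2.imwrite('pics/b1.png',cv2.resize(p[120:270,100:390],None,fx=2.7,fy=2.7,interpolation=3))
s=cv2.imread('pics/a_scene.png');cv2.imwrite('pics/b2.png',cv2.resize(s[120:280,90:420],None,fx=2.4,fy=2.4,interpolation=3))
i=camera_info('top');D=np.load('pics/a_top_d.npy');P=cloud(i,D)
h=cv2.cvtColor(p,cv2.COLOR_BGR2HSV)
# plate corners via colour
m=((np.abs(P[...,2]-12)<8)&(p.min(2)>140)).astype(np.uint8)
m[:, :215]=0;m[:,340:]=0;m[:165]=0;m[265:]=0
m=cv2.morphologyEx(m,cv2.MORPH_CLOSE,np.ones((5,5)))
c=max(cv2.findContours(m,0,2)[0],key=cv2.contourArea)
q=pz(i,c.reshape(-1,2),12);r=cv2.minAreaRect(q[:,:2].astype(np.float32));print(r)
print(cv2.boxPoints(r))
for n,uv in dict(bottle=(279,184),big1=(263,137),big2=(297,145),cam=(317,178),jack=(369,179),vb=(177,144),hous=(264,228)).items():
    print(n,P[uv[1],uv[0]].round(1))
E
```

```text
((488.0509033203125, -61.128326416015625), (269.13214111328125, 357.76385498046875), 5.624837875366211)
[[ 336.5998   103.70289]
 [ 371.66577 -252.33835]
 [ 639.502   -225.95953]
 [ 604.43604  130.0817 ]]
bottle [575.6 -58.4 129.1]
big1 [718.8  -3.4 161.3]
big2 [ 697.1 -110.4  158.3]
cam [ 600.7 -182.5  104.6]
jack [ 607.6 -367.3   55. ]
vb [714.3 293.7  24.9]
hous [435.2 -14.7 129.4]
```

View pics/b1.png

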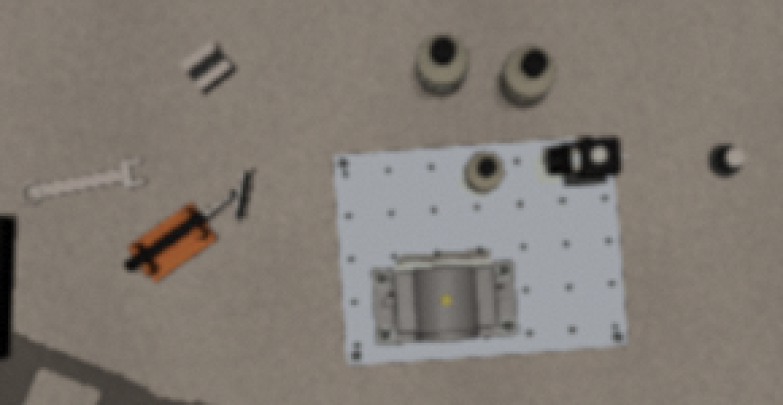

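View pics/b2.png

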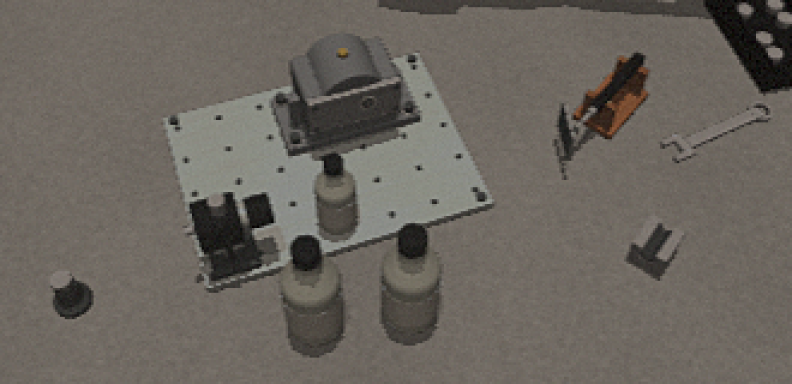

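Chosen bottle: the small one on the plate, at crop (336,200). It is clearly smaller than the two on the bench. Next I'll measure it along with the target, lens and mirror from both views.

Run:
```python
from h import *
y0=0.0982;O=np.array([486.1,-41.2]);R2=np.array([[np.cos(y0),-np.sin(y0)],[np.sin(y0),np.cos(y0)]])
fx=lambda p:(np.asarray(p)[...,:2]-O)@R2
for n in('top','scene'):
    i=camera_info(n);p=cv2.imread(f'pics/a_{n}.png');D=np.load(f'pics/a_{n}_d.npy');P=cloud(i,D);g=p.max(2)
    # bottle: points near
    F=(P[...,:2]-O)@R2
    m=(np.hypot(F[...,0]-90,F[...,1]+25)<45)&(P[...,2]>25)
    v,u=np.nonzero(m);print(n,'bottle px',u.min(),u.max(),v.min(),v.max(),'n',m.sum(),'zmax',np.nanmax(P[m][:,2]))
    blk=m&(g<60)&(P[...,2]>95)
    v,u=np.nonzero(blk);print(' cap px',u.mean(),v.mean(),len(u),'->',pz(i,[[u.mean(),v.mean()]],126 if n=='top' else 120), fx(pz(i,[[u.mean(),v.mean()]],126)))
    b=m&(P[...,2]<85)&(P[...,2]>25)
    print(' body med',np.nanmedian(P[b],0))
    # camera top
    c=(np.abs(F[...,0]-100)<50)&(F[...,1]<-95)&(F[...,1]>-205)&(P[...,2]>30)
    hist=P[c];print(' cam z pct',np.percentile(hist[:,2],[50,90,98]))
    t=c&(P[...,2]>118);q=fx(P[t]);print(' camtop fix',q.min(0),q.max(0),len(q))
    # housing
    hh=(np.abs(F[...,0]+60)<80)&(np.abs(F[...,1]-30)<120)&(P[...,2]>110);q=fx(P[hh]);print(' housing',np.percentile(q,[1,50,99],axis=0),np.nanmax(P[hh][:,2]))
# target zoom
s=cv2.imread('pics/a_scene.png');cv2.imwrite('pics/c1.png',cv2.resize(s[140:185,195:275],None,fx=9,fy=9,interpolation=3))
```

```text
top bottle px 272 286 176 191 n 184 zmax 137.8780878621827
 cap px 279.8529411764706 181.47058823529412 34 -> [[584.01556084 -61.10468337 126.        ]] [[ 95.49232857 -29.40864939]]
 body med [566.7117129  -50.37643299  68.5130023 ]
 cam z pct [103.75734004 110.46574956 125.70989577]
 camtop fix [  94.38872844 -168.52172854] [ 110.51484421 -155.29229172] 27
 housing [[-104.60818664  -26.41075988]
 [ -57.61808219   29.68368713]
 [ -11.7500647    81.68853201]] 139.55040926912847
scene bottle px 221 238 184 215 n 434 zmax 134.00751004045674
 cap px 228.43055555555554 188.59722222222223 72 -> [[584.13549507 -60.73146141 120.        ]] [[ 99.97353064 -30.07572401]]
 body med [605.77906638 -62.72471318  58.00000332]
 cam z pct [100.24982139 108.20385878 125.83450346]
 camtop fix [  93.32698027 -170.03408699] [ 112.07847369 -153.42204121] 42
 housing [[-92.30155815  -5.50463355]
 [-46.3605725   27.2110859 ]
 [-13.9587813   67.63650199]] 136.66430123690233
```

View pics/c1.png

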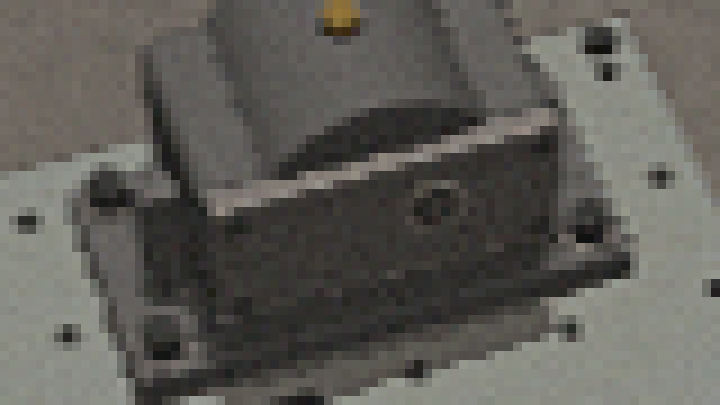

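The target ring is at scene pixel (243,162.4). Next I'll compute the target and a rough mirror pose.

```bash
cat >> h.py <<'E'
y0=0.0982;O=np.array([486.1,-41.2])
def R2(a=None):
    a=y0 if a is None else a
    return np.array([[np.cos(a),-np.sin(a)],[np.sin(a),np.cos(a)]])
fx=lambda p:(np.asarray(p)[...,:2]-O)@R2()
wf=lambda p:O+R2()@np.asarray(p,float)
def goto(x,y,z,yaw=None):
    s=sense();e=s['eef_pos'];a=s['tcp_rot'][2];d=np.array([x,y,z])-e
    tx=np.array([np.cos(a),np.sin(a)]);ty=np.array([np.sin(a),-np.cos(a)])
    r=0 if yaw is None else -np.degrees((yaw-a+np.pi/2)%np.pi-np.pi/2)
    print('cm:',np.round([d[:2]@tx/10,d[:2]@ty/10,-d[2]/10],2),'roll deg',round(r,2),'| now',e.round(1),s['tcp_rot'].round(3),'t',round(s['clock'],2),'q',s['qpos'].round(2))
E
python3 - <<'E'
from h import *
i=camera_info('scene')
W=i['world_to_cam'];R=W[:3,:3];o=-R.T@W[:3,3];d=(rays(i,[[242.94,162.4]])@R)[0]
n=np.array([np.cos(y0),np.sin(y0),0]);p0=np.r_[wf([-10,0]),0]
t=((p0-o)@n)/(d@n);T=o+t*d;print('target',T,fx(T),'depth',pd(i,[[243,162]],np.load('pics/a_scene_d.npy')))
t=(85-o[2])/d[2];print('at z85',fx(o+t*d))
i=camera_info('top');p=cv2.imread('pics/a_top.png');P=cloud(i,np.load('pics/a_top_d.npy'))
h=cv2.cvtColor(p,cv2.COLOR_BGR2HSV)
c=P[170:235,140:200];z=c[...,2];hh=h[170:235,140:200]
or_=(hh[...,0]>3)&(hh[...,0]<20)&(hh[...,1]>150)&(hh[...,2]>100)
v,u=np.nonzero(or_);q=pz(i,np.c_[u+140,v+170],10);r=cv2.minAreaRect(q[:,:2].astype(np.float32));print('rest',r)
dk=(hh[...,2]<60);v,u=np.nonzero(dk);q=pz(i,np.c_[u+140,v+170],55);
r=cv2.fitLine(q[:,:2].astype(np.float32),2,0,.01,.01);print('dark',r.ravel())
w=camera_info('wrist');Rw=w['world_to_cam'];print('wcam pos',-Rw[:3,:3].T@Rw[:3,3],'axis',Rw[2,:3])
goto(*wf([95,-29]),405,y0)
E
```

```text
target [471.57485615   4.24128126  81.54049681] [-10.          46.64643444] depth [[473.71217385   4.01241153  85.85175544]]
at z85 [-7.18064134 45.76574374]
rest ((485.60992431640625, 334.8166198730469), (55.159427642822266, 98.4436264038086), 36.24595260620117)
dark [  0.55660474  -0.8307774  494.32782    318.6404    ]
wcam pos [148.502531   612.89763753 372.81572861] axis [ 0.29800679 -0.11556484 -0.94754246]
cm: [-47.12  56.62  -0.09] roll deg 63.25 | now [225.2 582.8 404.1] [-3.142e+00  1.000e-03  1.202e+00] t 0.15 q [ 1.2   0.35  1.63  0.    1.16 -0.  ]
```

Run:
```python
from h import *
goto(475,350,390,0.59)
```

```text
cm: [-12.71  31.69   1.41] roll deg 35.07 | now [225.2 582.8 404.1] [-3.142e+00  1.000e-03  1.202e+00] t 0.15 q [ 1.2   0.35  1.63  0.    1.16 -0.  ]
```

```bash
python3 -m creep '100 -1 2.5 0.1 3; 100 -2 6 0.3 6; 100 -4 10 0.5 10; 100 -5.5 14 0.7 15; 100 -7 18 0.9 20; 100 -9 22.5 1.1 25; 100 -10.5 26.5 1.2 30; 100 -12 30 1.3 33; 100 -12.7 31.7 1.4 35; 100 -12.7 31.7 1.4 35; 100 -12.7 31.7 1.4 35; 100 -12.7 31.7 1.4 35'
python3 - <<'E'
from h import *
print(sense()['qvel'].round(3))
i=camera_info('wrist');p,d=grab_frame('wrist');cv2.imwrite('pics/d_w.png',p);np.savez('pics/d_w.npz',d=d,W=i['world_to_cam'])
E
```

```text
clock: 1.35
eef_pos: [474.4, 350.7, 390.2]
tcp_rot: [3.141, 0.001, 0.593]
contact_force: [-0.5, -0.6, -0.1]
opening: 1.001
[ 0.007 -0.001 -0.002 -0.002  0.001 -0.   ]
```

View pics/d_w.png

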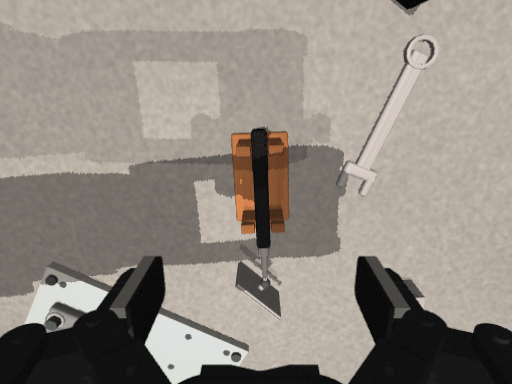

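The wrist view shows the mirror from above: the handle runs from (259,130) to (263,247), the head is at (259,290), and the wrench is well to the right.

Run:
```python
from h import *
p=cv2.imread('pics/d_w.png');z=np.load('pics/d_w.npz');i=camera_info('wrist');i['world_to_cam']=z['W'];P=cloud(i,z['d'])
m=((p.max(2)<50)&(P[...,2]>48)&(P[...,2]<66)).astype(np.uint8);m[:,:240]=0;m[:,285:]=0;m[:122]=0;m[255:]=0
m=cv2.morphologyEx(m,cv2.MORPH_OPEN,np.ones((5,5)))
v,u=np.nonzero(m);print(u.min(),u.max(),v.min(),v.max(),'z',np.median(P[v,u,2]))
q=pz(i,np.c_[u,v],58)[:,:2];r=cv2.minAreaRect(q.astype(np.float32));print(r)
c=np.array(r[0]);mx=q.mean(0)
vx=cv2.fitLine(q.astype(np.float32),2,0,.01,.01).ravel();a=np.arctan2(vx[1],vx[0]);a=a if a<0 else a-np.pi
print('mean',mx,'yaw',a)
# profile of axis midpoints
for r0 in range(130,250,15):
    s=u[v==r0]
    if len(s):print(r0,s.min(),s.max(),P[r0,int(s.mean())].round(1))
# rest base
h=cv2.cvtColor(p,cv2.COLOR_BGR2HSV);o=((h[...,0]<20)&(h[...,1]>140)&(h[...,2]>60)&(P[...,2]<20)).astype(np.uint8)
v,u=np.nonzero(o);q=pz(i,np.c_[u,v],10)[:,:2];print('rest',cv2.minAreaRect(q.astype(np.float32)))
# head
hd=(P[...,2]>60)&(P[...,2]<80);v,u=np.nonzero(hd);k=(u>225)&(u<290)&(v>255)&(v<320);print('head top',P[v[k],u[k]].mean(0) if k.any() else None)
print('plate corner zs',P[275,130],P[340,200])
```

```text
251 269 129 247 z 57.220236986208896
((486.16168212890625, 335.31622314453125), (14.483317375183105, 118.52052307128906), 36.04323959350586)
mean [483.78626288 338.95106835] yaw -0.9362091
130 252 265 [451.8 382.   55.8]
145 252 266 [460.1 371.3  56.7]
160 252 267 [467.7 360.   58.1]
175 253 267 [476.7 348.3  56.9]
190 254 267 [485. 336.  57.]
205 255 268 [494.1 324.1  57.9]
220 256 269 [504.1 311.1  56.5]
235 257 269 [513.6 298.8  58.2]
rest ((486.5199279785156, 335.140625), (58.75740051269531, 98.12896728515625), 36.411094665527344)
head top [546.77132225 240.42246502  68.65279506]
plate corner zs [427.10985241 327.01870243 240.69215527] [543.05403503 111.47100496  11.58388916]
```

Run:
```python
from h import *
goto(572,30,400,0.098)
```

```text
cm: [-9.83 32.07 -0.98] roll deg 28.35 | now [474.4 350.9 390.2] [3.141e+00 1.000e-03 5.930e-01] t 1.4 q [ 0.63  0.31  1.72 -0.    1.1   0.04]
```

```bash
python3 -m creep '100 -1 2.5 0 2; 100 -2 6 -0.2 5; 100 -3 10 -0.3 9; 100 -4.2 14 -0.4 13; 100 -5.5 18 -0.6 17; 100 -7 22.5 -0.7 21; 100 -8.2 26.5 -0.8 24; 100 -9.2 30 -0.9 27; 100 -9.8 32.1 -1 28.4; 100 -9.8 32.1 -1 28.4; 100 -9.8 32.1 -1 28.4; 100 -9.8 32.1 -1 28.4'
python3 - <<'E'
from h import *
print(sense()['qvel'].round(3))
i=camera_info('wrist');p,d=grab_frame('wrist');cv2.imwrite('pics/e_w.png',p);np.savez('pics/e_w.npz',d=d,W=i['world_to_cam'])
E
```

```text
clock: 2.6
eef_pos: [572.1, 31.2, 400.4]
tcp_rot: [3.141, 0.001, 0.099]
contact_force: [1.0, -0.7, -0.2]
opening: 0.998
[ 0.004 -0.    -0.004 -0.003 -0.001  0.   ]
```

View pics/e_w.png

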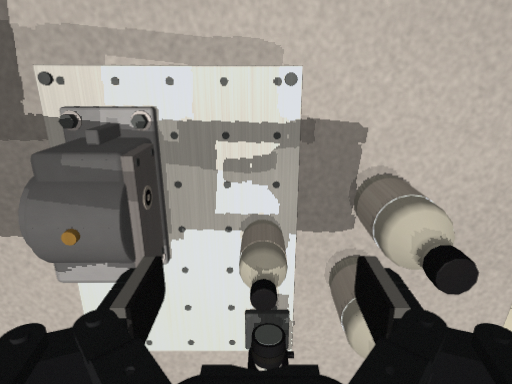

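The view shows the bottle cap at (264,293), its body at (264,250), the lens at (268,335), the target at (148,197) and the plate's +y corners at (34,67) and (302,67).

Run:
```python
from h import *
p=cv2.imread('pics/e_w.png');z=np.load('pics/e_w.npz');i=camera_info('wrist');i['world_to_cam']=z['W'];P=cloud(i,z['d'])
# plate edges from height steps
m=((np.abs(P[...,2]-12)<4.5)).astype(np.uint8)
up=[];
for u in range(60,290,5):
    col=p[55:80,u].astype(int).sum(1)
    g=np.abs(np.diff(cv2.GaussianBlur(col.astype(np.float32).reshape(-1,1),(1,3),0).ravel()));up.append((u,55.5+g.argmax()))
rt=[]
for v in list(range(85,115,3))+list(range(240,255,2)):
    row=p[v,285:312].astype(int).sum(1);g=np.abs(np.diff(row));rt.append((285.5+g.argmax(),v))
for n,e in(('top',up),('right',rt)):
    q=pz(i,e,12)[:,:2].astype(np.float32);l=cv2.fitLine(q,cv2.DIST_HUBER,0,.01,.01).ravel();print(n,l,'ang',np.arctan2(l[1],l[0]), 'fix',np.median(fx(q),0))
# cap
g=p.max(2);cap=((g<50)&(P[...,2]>85)).astype(np.uint8);cap[:,:246]=0;cap[:,282:]=0;cap[:272]=0;cap[312:]=0
v,u=np.nonzero(cap);print('cap',u.min(),u.max(),v.min(),v.max(),'z',np.percentile(P[v,u,2],[5,50,95]))
t=cap.astype(bool)&(P[...,2]>127);v,u=np.nonzero(t);q=P[t];print('captop mean',q.mean(0),fx(q.mean(0)),len(q),u.mean(),v.mean())
# body centre line
for v in(240,255,265):
    r=[u for u in range(235,300) if 20<P[v,u,2]<110];print(v,min(r),max(r),P[v,int(np.mean(r))].round(1))
# target
print('tgt',P[197,148],fx(P[197,148]))
W=i['world_to_cam'];R=W[:3,:3];o=-R.T@W[:3,3]
cv2.imwrite('pics/e_t.png',np.hstack([cv2.resize(p[175:220,125:170],None,fx=8,fy=8,interpolation=3),cv2.resize(p[300:345,245:295],None,fx=8,fy=8,interpolation=3)]))
```

```text
top [9.9484181e-01 1.0143846e-01 4.6074380e+02 1.1523797e+02] ang 0.10161324 fix [  4.94757404 158.18539158]
right [ 4.2809587e-02 -9.9908322e-01  6.1038141e+02  3.8878979e+01] ang -1.5279737 fix [134.48082621 114.65763964]
cap 251 276 279 311 z [118.54504078 130.8586172  132.29838451]
captop mean [584.28228605 -60.96082999 131.03039456] [ 95.77187247 -29.29163939] 515 263.36504854368934 298.3533980582524
240 242 283 [581.2 -38.2  69. ]
255 240 285 [581.5 -42.4  91.4]
265 239 286 [582.  -47.5 100.6]
tgt [473.78229343   2.91290414  85.64277815] [-7.93343468 45.10803499]
```

View pics/e_t.png

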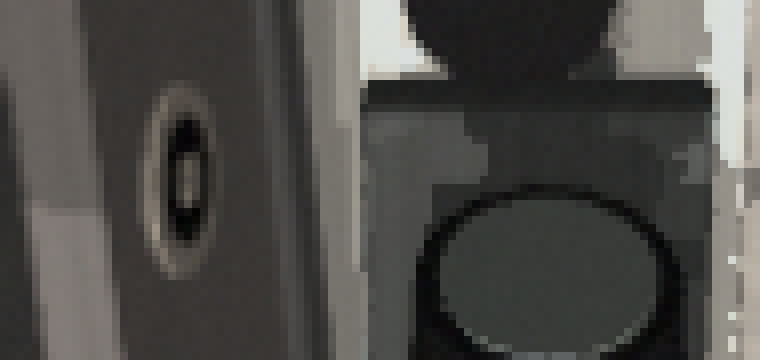

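Run:
```python
from h import *
p=cv2.imread('pics/e_w.png');z=np.load('pics/e_w.npz');i=camera_info('wrist');i['world_to_cam']=z['W'];P=cloud(i,z['d'])
W=i['world_to_cam'];R=W[:3,:3];o=-R.T@W[:3,3]
def plane(uv,n,p0):
    d=(rays(i,[uv])@R)[0];return o+d*(((p0-o)@n)/(d@n))
nx=np.array([np.cos(y0),np.sin(y0),0]);ny=np.array([-np.sin(y0),np.cos(y0),0])
for uv in((147.3,197),):
    T=plane(uv,nx,np.r_[wf([-10,0]),0]);print('target',T,fx(T)); T=pz(i,[uv],85)[0];print(fx(T))
for uv in((268,333),(266,338),(268,340)):
    L=plane(uv,ny,np.r_[wf([0,-107]),0]);print('lens',L,fx(L),P[int(uv[1]),int(uv[0])].round(1),fx(P[int(uv[1]),int(uv[0])]))
goto(584,-61,350,0.098)
```

```text
target [471.86684216   1.27746421  81.61735148] [-10.          43.66826935]
[-8.7911211  44.87786717]
lens [ 597.5129704  -137.74193647   83.7674144 ] [ 101.41102243 -107.        ] [ 597.6 -138.3   83.1] [ 101.43030777 -107.56186644]
lens [ 595.30072049 -137.95988042   90.85860197] [  99.18806287 -107.        ] [ 595.4 -138.5   90.3] [  99.20203045 -107.54662057]
lens [ 597.2850785  -137.76438767   93.61296137] [ 101.18202728 -107.        ] [ 597.5 -139.2   92.1] [ 101.22996426 -108.43437209]
cm: [0.27 9.3  5.04] roll deg 0.07 | now [572.1  31.3 400.4] [3.141e+00 1.000e-03 9.900e-02] t 2.65 q [ 0.05  0.28  1.75 -0.    1.11 -0.05]
```

```bash
python3 -m creep '100 0.1 2 0 0; 100 0.2 5 0 0; 100 0.3 8 1 0; 100 0.3 9.3 3 0; 100 0.3 9.3 6 0; 100 0.3 9.3 9 0; 100 0.3 9.3 12 0; 100 0.3 9.3 14 0;100 0.3 9.3 15 0; 100 0.3 9.3 15 0; 100 0.3 9.3 15 0'
python3 - <<'E'
from h import *
goto(584.2,-61,235,0.098)
i=camera_info('wrist');p,d=grab_frame('wrist');cv2.imwrite('pics/f_w.png',p)
E
```

```text
clock: 3.75
eef_pos: [584.5, -60.6, 251.2]
tcp_rot: [3.141, 0.0, 0.1]
contact_force: [-0.2, 0.7, 0.5]
opening: 0.998
cm: [-0.04  0.04  1.62] roll deg 0.12 | now [584.5 -60.6 251.2] [3.141 0.    0.1  ] t 3.75 q [-0.11  0.48  1.83 -0.    0.83 -0.21]
```

View pics/f_w.png

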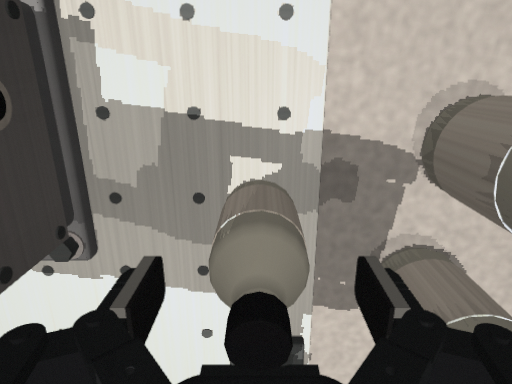

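The bottle (around 260,260) is centred between the pads. I'll descend and grip it.

```bash
python3 -m creep '100 0 0 0.5 0; 100 0 0 1 0; 100 0 0 1.4 0; 100 0 0 1.6 0; 100 0 0 1.6 0; 40 0 0 1.6 0; 40 0 0 1.6 0; 40 0 0 1.6 0; 40 0 0 1.6 0; 40 0 0 1.6 0; 40 0 0 1.6 0; 40 0 0 1.6 0' 40; python3 -c "
from rig import*
s=sense();print(s['opening'],s['contact_force'])"
```

```text
clock: 5.0
eef_pos: [584.8, -60.8, 236.0]
tcp_rot: [3.141, -0.001, 0.1]
contact_force: [-2.3, 0.6, 6.4]
opening: 0.547
0.547054205783549 [-2.29252126  0.60426536  6.36659592]
```

```bash
python3 -m creep '40 0 0 -0.5 0; 40 0 0 -1.5 0; 40 0 0 -3 0; 40 0 0 -5 0; 40 0 0 -8 0; 40 0 0 -11 0; 40 0 0 -14 0; 40 0 0 -16 0; 40 0 0 -17 0; 40 0 0 -17 0;40 0 0 -17 0'
python3 - <<'E'
from h import *
i=camera_info('wrist');p,d=grab_frame('wrist');cv2.imwrite('pics/g_w.png',p)
goto(*wf([-60,225]),404,0.098)
print(sense()['opening'],sense()['contact_force'])
E
```

```text
clock: 6.1
eef_pos: [584.2, -60.6, 405.5]
tcp_rot: [3.141, -0.0, 0.1]
contact_force: [0.2, -0.1, -1.9]
opening: 0.545
cm: [-15.53 -25.41   0.1 ] roll deg 0.11 | now [584.1 -60.6 405. ] [3.141e+00 1.000e-03 1.000e-01] t 6.15 q [-0.11  0.29  1.72 -0.    1.13 -0.21]
0.5456863221972587 [ 0.54166338  0.97805358 -1.48551178]
```

View pics/g_w.png

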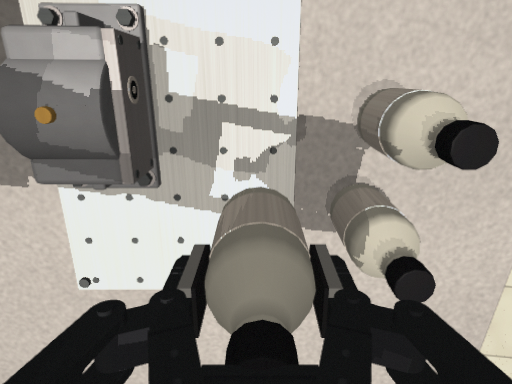

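The bottle is held upright between the pads. I'll carry it over to the free bench on the +y side.

```bash
python3 -m creep '40 -0.5 -1 0 0; 40 -1.5 -2.5 0 0; 40 -3 -5 0 0; 40 -4.8 -8 0 0; 40 -6.6 -11 0 0; 40 -8.4 -14 0 0; 40 -10.2 -17 0 0; 40 -12 -20 0 0; 40 -13.5 -22.5 0 0; 40 -14.7 -24.3 0 0; 40 -15.5 -25.4 0 0; 40 -15.5 -25.4 0 0;40 -15.5 -25.4 0 0'
python3 - <<'E'
from h import *
i=camera_info('scene');p,d=grab_frame('scene');cv2.imwrite('pics/h_s.png',cv2.resize(p[60:300,100:420],None,fx=2.4,fy=2.4))
P=cloud(i,d)
goto(*wf([-60,225]),232,0.098)
E
```

```text
clock: 7.45
eef_pos: [404.4, 176.7, 404.8]
tcp_rot: [3.141, 0.001, 0.101]
contact_force: [-0.4, -0.2, -2.0]
opening: 0.548
cm: [-0.04 -0.04 17.29] roll deg 0.12 | now [404.7 176.4 404.9] [3.141e+00 1.000e-03 1.000e-01] t 7.5 q [ 0.41  0.06  2.01 -0.    1.08  0.31]
```

View pics/h_s.png

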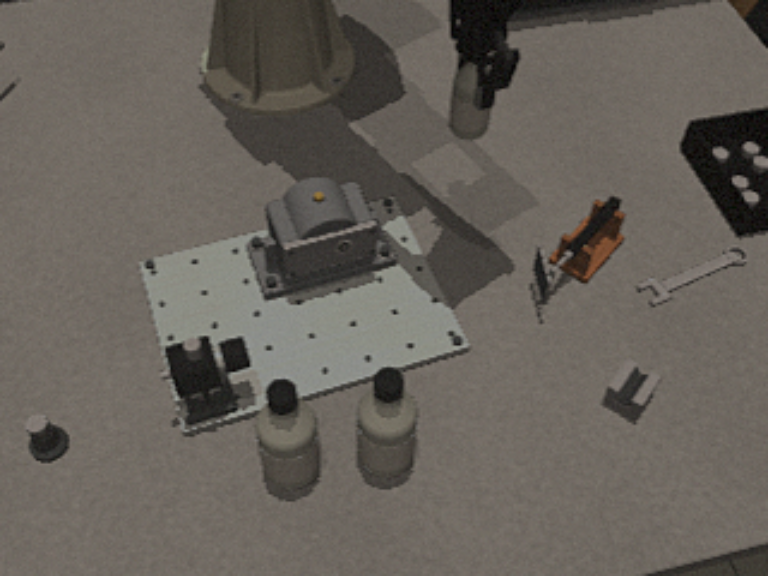

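```bash
python3 -m creep '40 0 0 1 0; 40 0 0 3 0; 40 0 0 6 0; 40 0 0 9 0; 40 0 0 12 0; 40 0 0 14 0; 40 0 0 15.5 0; 40 0 0 16.3 0; 40 0 0 16.8 0; 40 0 0 17.1 0; 40 0 0 17.3 0;40 0 0 17.5 0;40 0 0 17.6 0; 40 0 0 17.7 0; 40 0 0 17.7 0; 40 0 0 17.7 0'
```

```text
clock: 9.1
eef_pos: [404.6, 176.3, 228.0]
tcp_rot: [3.141, 0.001, 0.1]
contact_force: [-0.6, -1.3, -2.4]
opening: 0.542
```

```bash
python3 -m creep '40 0 0 0.05 0; 40 0 0 0.1 0; 40 0 0 0.15 0; 40 0 0 0.2 0; 40 0 0 0.25 0; 40 0 0 0.25 0'; python3 -c "
from rig import*
s=sense();print(s['eef_pos'],s['contact_force'])"
```

```text
clock: 9.7
eef_pos: [404.6, 176.3, 225.4]
tcp_rot: [3.141, 0.001, 0.1]
contact_force: [-0.5, -0.0, -1.3]
opening: 0.544
[404.62220953 176.31503962 225.39075608] [-0.48230869 -0.03794875 -1.32509518]
```

```bash
python3 -m creep '40 0 0 0.05 0; 40 0 0 0.1 0; 40 0 0 0.15 0; 40 0 0 0.2 0; 40 0 0 0.2 0'; python3 -c "
from rig import*
s=sense();print(s['eef_pos'],s['contact_force'])"
```

```text
clock: 10.2
eef_pos: [404.6, 176.4, 224.0]
tcp_rot: [3.141, 0.001, 0.1]
contact_force: [-3.1, -1.3, 11.2]
opening: 0.542
[404.64999779 176.35869492 223.95272341] [-3.11661329 -1.27234392 11.21476827]
```

The bottle is down on the bench. I'll release it, then raise the gripper.

```bash
python3 -m creep '58 0 0 -0.1 0; 64 0 0 -0.1 0; 72 0 0 -0.1 0; 85 0 0 -0.1 0; 100 0 0 -0.1 0; 100 0 0 -0.1 0; 100 0 0 -0.1 0; 100 0 0 -1 0; 100 0 0 -3 0; 100 0 0 -6 0; 100 0 0 -10 0; 100 0 0 -14 0;100 0 0 -16 0; 100 0 0 -17 0; 100 0 0 -17 0'
python3 - <<'E'
from h import *
i=camera_info('scene');p,d=grab_frame('scene');cv2.imwrite('pics/i_s.png',cv2.resize(p[60:200,200:400],None,fx=4,fy=4))
p,d=grab_frame('wrist');cv2.imwrite('pics/i_w.png',p)
goto(486.3+15*.59,335.2-15*.807,390,np.pi/2-.939)
E
```

```text
clock: 11.7
eef_pos: [404.9, 176.6, 395.2]
tcp_rot: [3.142, -0.002, 0.1]
contact_force: [0.1, 0.3, -0.0]
opening: 0.995
cm: [ 10.5  -13.69   0.31] roll deg -30.47 | now [404.3 176.3 393.1] [3.14e+00 2.00e-03 1.00e-01] t 11.8 q [ 0.41  0.08  2.02 -0.    1.05  0.31]
```

View pics/i_s.png

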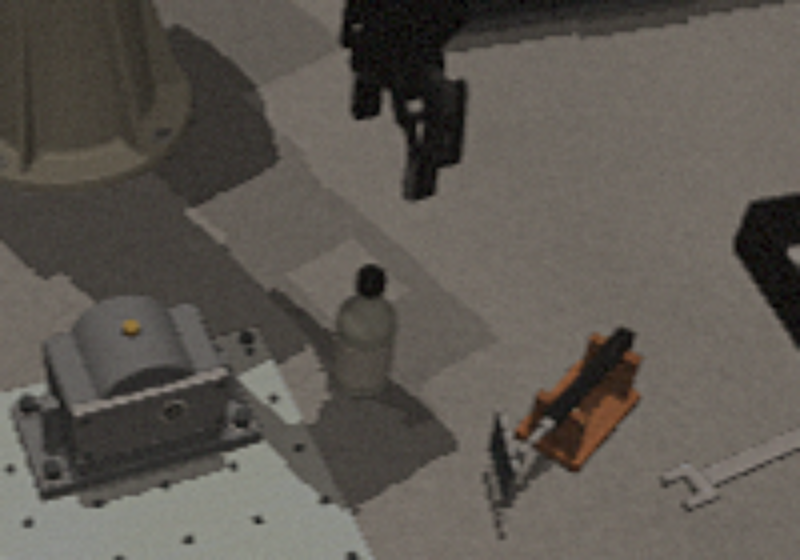

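View pics/i_w.png

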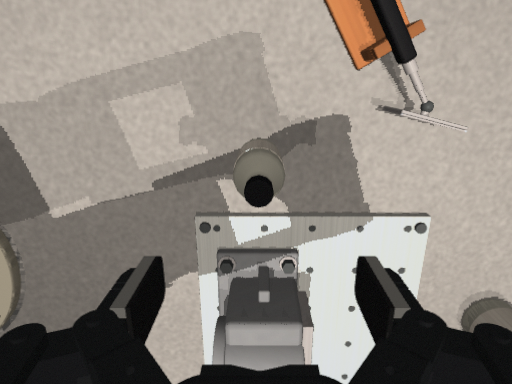

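The bottle stands upright on the bench off the plate: cap at (258,190) in the wrist view, plate edge at row 213. Next is the mirror.

```bash
python3 -m creep '100 0.7 -0.9 0 -2; 100 2 -2.6 0 -6; 100 3.7 -4.8 0 -11; 100 5.7 -7.4 0.1 -17; 100 7.7 -10 0.2 -22; 100 9.3 -12.2 0.3 -27; 100 10.4 -13.5 0.3 -30; 100 10.4 -13.5 0.3 -30.4; 100 10.4 -13.5 0.3 -30.4; 100 10.4 -13.5 0.3 -30.4'
python3 - <<'E'
from h import *
goto(486.3+12*.59,335.2-12*.807,204,np.pi/2-.939)
E
```

```text
clock: 12.8
eef_pos: [493.9, 320.6, 388.9]
tcp_rot: [3.142, 0.004, 0.63]
contact_force: [-0.3, 0.1, -0.1]
opening: 1.0
cm: [ 0.25 -0.43 18.49] roll deg -0.1 | now [493.9 320.6 388.9] [3.142 0.004 0.63 ] t 12.8 q [ 0.57  0.31  1.73 -0.    1.1  -0.06]
```

```bash
python3 -m creep '80 0.1 -0.2 1.5 0; 80 0.2 -0.4 4.5 0; 80 0.2 -0.4 8 0; 80 0.2 -0.4 10.5 0; 80 0.2 -0.4 11.5 0; 80 0.2 -0.4 11.5 0; 80 0.2 -0.4 11.5 0'
python3 - <<'E'
from h import *
i=camera_info('wrist');p,d=grab_frame('wrist');cv2.imwrite('pics/j_w.png',p)
goto(486.3+12*.59,335.2-12*.807,204,np.pi/2-.939)
E
```

```text
clock: 13.5
eef_pos: [493.0, 324.8, 274.6]
tcp_rot: [3.142, 0.003, 0.63]
contact_force: [-0.2, -0.7, -0.5]
opening: 0.799
cm: [ 0.05 -0.04  7.11] roll deg -0.12 | now [493.2 324.9 275.1] [3.141e+00 2.000e-03 6.300e-01] t 13.55 q [ 0.58  0.45  1.81 -0.    0.88 -0.05]
```

View pics/j_w.png

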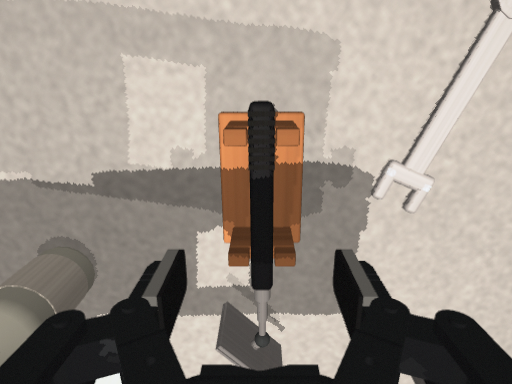

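The handle (262,190) is centred between the pads, and the rest's uprights are at (262,130) and (262,250). I'll descend between them.

```bash
python3 -m creep '80 0 0 1 0; 80 0 0 3 0; 80 0 0 5 0; 80 0 0 6.4 0; 80 0 0 7 0; 80 0 0 7.1 0; 80 0 0 7.1 0;80 0 0 7.1 0'
python3 - <<'E'
from h import *
i=camera_info('wrist');p,d=grab_frame('wrist');cv2.imwrite('pics/k_w.png',p)
goto(486.3+12*.59,335.2-12*.807,204,np.pi/2-.939)
E
```

```text
clock: 14.35
eef_pos: [493.5, 325.1, 204.9]
tcp_rot: [3.141, 0.001, 0.63]
contact_force: [0.8, -0.1, -0.5]
opening: 0.801
cm: [ 0.03 -0.04  0.09] roll deg -0.12 | now [493.4 325.  204.9] [3.141e+00 1.000e-03 6.300e-01] t 14.4 q [ 0.58  0.55  1.84 -0.    0.75 -0.05]
```

View pics/k_w.png

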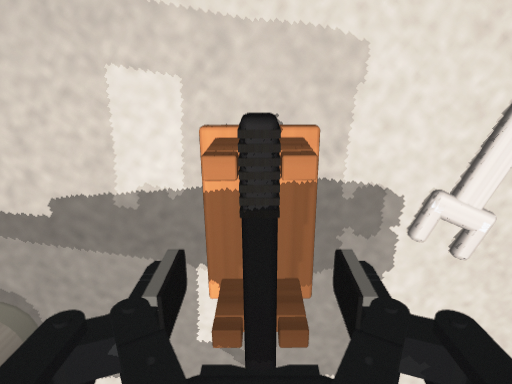

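Run:
```python
from h import *
i=camera_info('wrist');m=np.array([486.3,335.2]);ux=np.array([.59,-.807])
for t in(-60,-45,-35,0,12,35,45,60):print(t,proj(i,np.r_[m+t*ux,52 if abs(t) in(35,45) else 58]).round(0))
e=sense()['eef_pos']
for dz in(145,155,165):
  for s in(-34,0,34):print(dz,s,proj(i,[e[0]+s*np.cos(.63),e[1]+s*np.sin(.63),e[2]-dz]).round(0))
```

```text
-60 [[259. 110.]]
-45 [[259. 151.]]
-35 [[259. 177.]]
0 [[259. 266.]]
12 [[259. 292.]]
35 [[260. 328.]]
45 [[260. 346.]]
60 [[260. 383.]]
145 -34 [[174. 296.]]
145 0 [[259. 296.]]
145 34 [[344. 296.]]
155 -34 [[180. 281.]]
155 0 [[259. 281.]]
155 34 [[338. 281.]]
165 -34 [[185. 269.]]
165 0 [[259. 269.]]
165 34 [[333. 269.]]
```

```bash
python3 -m creep '50 0 0 0.1 0; 30 0 0 0.1 0; 10 0 0 0.1 0; 0 0 0 0.1 0; 0 0 0 0.1 0; 0 0 0 0.1 0; 0 0 0 0.1 0; 0 0 0 0.1 0; 0 0 0 0.1 0; 0 0 0 0.1 0' 70; python3 -m creep '0 0 0 -0.3 0; 0 0 0 -0.8 0; 0 0 0 -1.5 0; 0 0 0 -2.5 0; 0 0 0 -4 0; 0 0 0 -6 0; 0 0 0 -8 0; 0 0 0 -10 0; 0 0 0 -11 0; 0 0 0 -11 0; 0 0 0 -11 0'
python3 - <<'E'
from h import *
i=camera_info('wrist');p,d=grab_frame('wrist');cv2.imwrite('pics/l_w.png',p);np.savez('pics/l_w.npz',d=d,W=i['world_to_cam'])
p,d=grab_frame('scene');cv2.imwrite('pics/l_s.png',cv2.resize(p[60:240,200:420],None,fx=3.6,fy=3.6))
goto(500,300,315,.098);print(sense()['wrist_torque'])
E
```

```text
clock: 15.4
eef_pos: [493.5, 325.1, 204.2]
tcp_rot: [3.141, 0.0, 0.63]
contact_force: [-1.0, -1.0, 6.2]
opening: 0.155
clock: 16.5
eef_pos: [493.3, 325.0, 314.1]
tcp_rot: [3.141, 0.0, 0.63]
contact_force: [0.1, -0.3, -1.3]
opening: 0.15
cm: [-0.92  2.41 -0.18] roll deg 30.47 | now [493.2 324.9 313.2] [3.141e+00 2.000e-03 6.300e-01] t 16.6 q [ 0.58  0.4   1.79 -0.    0.95 -0.05]
[ 0.06061408  0.07109356 -0.01523279]
```

View pics/l_w.png

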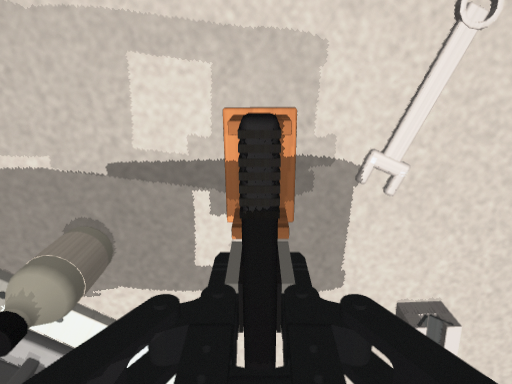

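View pics/l_s.png

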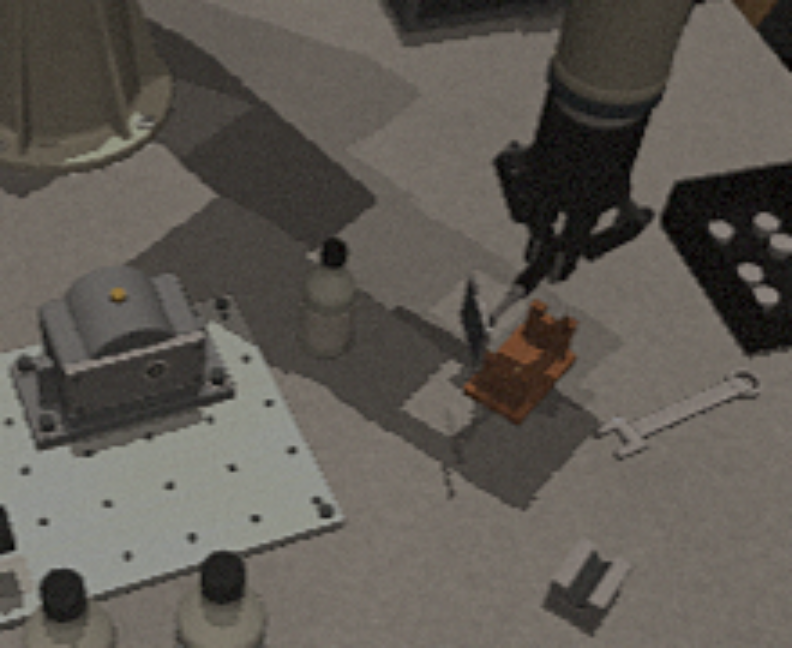

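The mirror is clear of the rest and in the fingers, with the handle end at (259,113). Before moving on I'll check the handle's level and yaw in the hand.

```bash
cat > hand.py <<'E'
from h import *
def handle(p,P,e,yaw):
    # handle top points in tool-ish coordinates: along handle (ux=-ty reversed), lateral tx, z rel TCP
    tx=np.array([np.cos(yaw),np.sin(yaw)]);ux=np.array([np.sin(yaw),-np.cos(yaw)])
    d=P[...,:2]-e[:2];a=d@ux;l=d@tx;z=P[...,2]-e[2]
    m=(p.max(2)<60)&(np.abs(l)<14)&(a>-85)&(a<-16)&(z>-165)&(z<-130)
    print('n',m.sum(),'a range',a[m].min(),a[m].max())
    for k in range(-80,-16,10):
        s=m&(a>=k)&(a<k+10)
        if s.sum()>5:print(k,'lat min/max/med',l[s].min().round(1),l[s].max().round(1),'ztop',np.percentile(z[s],60).round(1))
    s=m;A=np.c_[a[s],np.ones(s.sum())];print('pitch slope',np.linalg.lstsq(A,z[s],rcond=None)[0],'lat slope',np.linalg.lstsq(A,l[s],rcond=None)[0])
E
python3 - <<'E'
from hand import *
p=cv2.imread('pics/l_w.png');z=np.load('pics/l_w.npz');i=camera_info('wrist');i['world_to_cam']=z['W'];P=cloud(i,z['d'])
handle(p,P,np.array([493.2,324.9,313.7]),.63)
E
```

```text
n 5611 a range -70.820987993235 -16.015606482415706
-80 lat min/max/med -5.1 6.0 ztop -148.6
-70 lat min/max/med -7.0 7.7 ztop -146.3
-60 lat min/max/med -7.0 7.8 ztop -146.2
-50 lat min/max/med -7.1 7.7 ztop -146.2
-40 lat min/max/med -7.0 7.9 ztop -146.2
-30 lat min/max/med -6.4 7.5 ztop -146.4
-20 lat min/max/med -6.5 7.4 ztop -146.3
pitch slope [ 5.65117782e-03 -1.46308605e+02] lat slope [0.00156639 0.45780863]
```

Run:
```python
from h import *
f=np.array([102,45.]);print('glass world',wf(f));t=wf([110.1,147]);print(t)
goto(*t,310,.0995)
```

```text
glass world [583.19668867  13.58351074]
[581.25735559 115.8862428 ]
cm: [-5.19 22.08  0.32] roll deg 30.38 | now [493.2 324.9 313.2] [3.141e+00 2.000e-03 6.300e-01] t 16.6 q [ 0.58  0.4   1.79 -0.    0.95 -0.05]
```

```bash
python3 -m creep '0 -0.2 0.8 0 1.5; 0 -0.6 2.5 0 4; 0 -1.1 4.7 0 7; 0 -1.7 7.2 0 10; 0 -2.3 9.7 0 13.5; 0 -2.9 12.2 0 17; 0 -3.5 14.7 0.1 20.5; 0 -4.1 17.2 0.2 24; 0 -4.6 19.5 0.3 27; 0 -5 21.2 0.3 29; 0 -5.2 22.1 0.3 30.4; 0 -5.2 22.1 0.3 30.4; 0 -5.2 22.1 0.3 30.4'
python3 - <<'E'
from h import *
t=wf([110.1,147]);goto(*t,239.3,.0995)
i=camera_info('wrist');p,d=grab_frame('wrist');cv2.imwrite('pics/m_w.png',p);np.savez('pics/m_w.npz',d=d,W=i['world_to_cam'])
E
```

```text
clock: 17.9
eef_pos: [581.1, 115.8, 310.2]
tcp_rot: [3.141, 0.002, 0.099]
contact_force: [0.4, 0.5, -1.7]
opening: 0.15
cm: [ 0.01 -0.    7.09] roll deg -0.01 | now [581.1 115.8 310.2] [3.141e+00 2.000e-03 9.900e-02] t 17.9 q [ 0.19  0.41  1.79 -0.    0.95  0.1 ]
```

View pics/m_w.png

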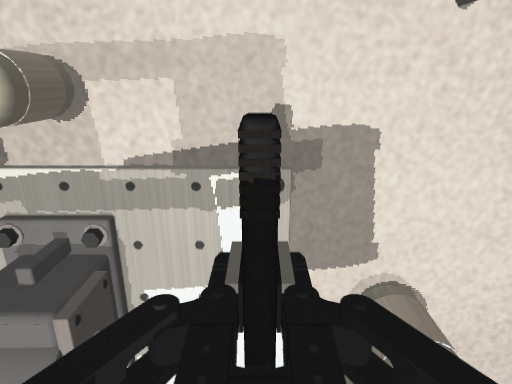

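```bash
python3 -m creep '0 0 0 0.5 0; 0 0 0 1.5 0; 0 0 0 3 0; 0 0 0 4.5 0; 0 0 0 5.8 0; 0 0 0 6.6 0; 0 0 0 7 0; 0 0 0 7.1 0; 0 0 0 7.1 0; 0 0 0 7.1 0; 0 0 0 7.1 0'
python3 - <<'E'
from hand import *
t=wf([110.1,147]);goto(*t,239.3,.0995)
s=sense();e=s['eef_pos'];i=camera_info('wrist');p,d=grab_frame('wrist');handle(p,cloud(i,d),e,s['tcp_rot'][2])
for n in('scene','top'):
    i=camera_info(n);p,d=grab_frame(n);np.save(f'pics/n_{n}_d.npy',d);cv2.imwrite(f'pics/n_{n}.png',p)
    P=cloud(i,d);F=fx(P)
    m=(np.hypot(F[...,0]-102,F[...,1]-45)<45)&(P[...,2]>40)&(P[...,2]<125)&(F[...,1]<85)
    q=P[m];print(n,len(q),'fix min/max',F[m].min(0),F[m].max(0),'med',np.median(F[m],0),'z',np.percentile(q[:,2],[1,50,99]))
s=cv2.imread('pics/n_scene.png');cv2.imwrite('pics/n_s2.png',cv2.resize(s[110:270,130:330],None,fx=4,fy=3.75))
E
```

```text
clock: 19.05
eef_pos: [581.1, 116.1, 239.8]
tcp_rot: [3.141, 0.001, 0.1]
contact_force: [-0.3, -0.5, -0.5]
opening: 0.15
cm: [0.02 0.02 0.05] roll deg 0.02 | now [581.1 116.1 239.8] [3.141e+00 1.000e-03 1.000e-01] t 19.05 q [ 0.19  0.5   1.83 -0.    0.81  0.1 ]
n 5617 a range -70.89561979531466 -16.003781197728358
-80 lat min/max/med -5.4 5.5 ztop -149.3
-70 lat min/max/med -7.4 7.4 ztop -146.6
-60 lat min/max/med -7.5 7.4 ztop -146.5
-50 lat min/max/med -7.5 7.4 ztop -146.5
-40 lat min/max/med -7.5 7.4 ztop -146.5
-30 lat min/max/med -6.9 6.9 ztop -146.8
-20 lat min/max/med -7.0 7.0 ztop -146.9
pitch slope [ 5.85016705e-03 -1.46683525e+02] lat slope [-0.00063667 -0.06895126]
scene 147 fix min/max [85.05028777 26.51971127] [127.72268784  84.5863032 ] med [111.19627585  50.80906092] z [ 62.74946068  89.04860585 109.13176185]
top 64 fix min/max [81.09174273 25.0734311 ] [121.76822251  81.85263328] med [107.30268327  53.07256115] z [ 62.31726816  91.34960876 113.47220083]
```

View pics/n_s2.png

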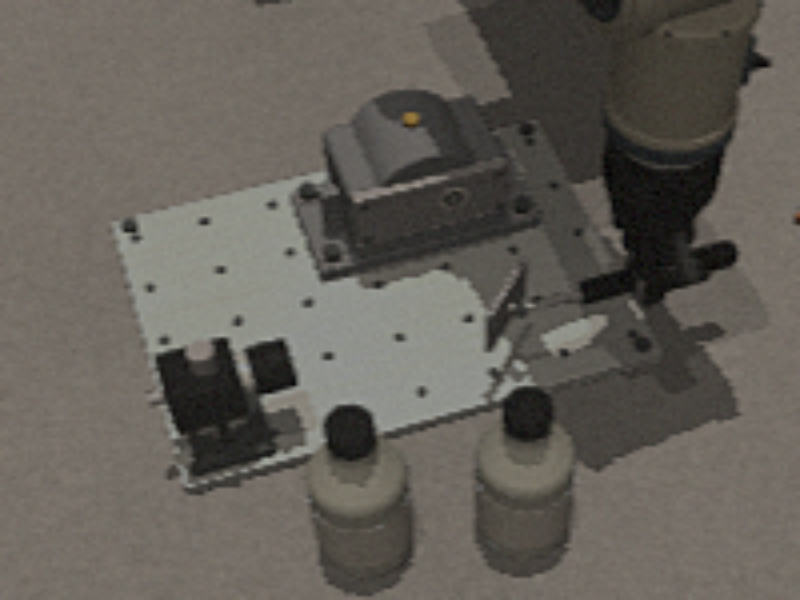

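View pics/n_top.png

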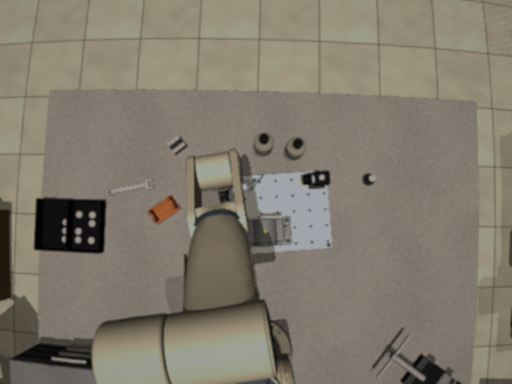

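Run:
```python
from h import *
i=camera_info('scene')
s=sense();e=s['eef_pos'];a=s['tcp_rot'][2];ux=np.array([np.sin(a),-np.cos(a)]);tx=np.array([np.cos(a),np.sin(a)])
h=e[:2]-11*ux;f=h+113.5*ux-8.5*tx;z=e[2]-154.6
print('predicted face',f,fx(f),z)
n=np.array([np.cos(a-np.pi*.75),np.sin(a-np.pi*.75)]);t=np.array([-n[1],n[0]])
c=[np.r_[f+s1*30*t,z+s2*23] for s1,s2 in((-1,1),(1,1),(1,-1),(-1,-1))]
q=proj(i,c+[np.r_[f,z]]);print(((q-[130,110]+.5)*[4,3.75]).round(0))
im=cv2.imread('pics/n_scene.png')[165:220,230:290];im=cv2.resize(im,None,fx=10,fy=10,interpolation=3)
cv2.polylines(im,[(((q[:4]-[230,165])+.5)*10).astype(np.int32).reshape(-1,1,2)],True,(0,0,255),1);cv2.imwrite('pics/o.png',im)
```

```text
predicted face [582.7354205   13.25626428] [101.50887012  44.7195539 ] 85.05826927798194
[[521. 256.]
 [483. 316.]
 [484. 352.]
 [520. 293.]
 [502. 304.]]
```

View pics/o.png

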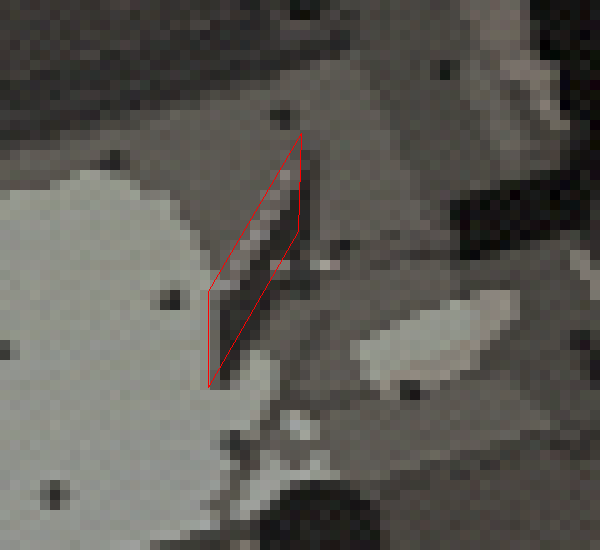

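The predicted glass outline lands on the head seen in the picture to within about a pixel. I'll settle and check for stillness.

```bash
python3 -m creep '0 0 0 0 0; 0 0 0 0 0; 0 0 0 0 0; 0 0 0 0 0; 0 0 0 0 0'
python3 - <<'E'
from h import *
s=sense();print(s['clock'],s['qvel'].round(4),s['contact_force'],s['opening'])
i=camera_info('wrist');p,d=grab_frame('wrist');cv2.imwrite('pics/p_w.png',p)
P=cloud(i,d);print('bottle region px',P[80:110,0:90].reshape(-1,3)[::400].round(0))
E
```

```text
clock: 19.7
eef_pos: [581.0, 116.1, 239.6]
tcp_rot: [3.141, 0.001, 0.1]
contact_force: [-1.2, 0.0, -2.0]
opening: 0.147
19.7 [ 0.0008 -0.0001  0.0005 -0.001  -0.0009 -0.0005] [-1.19698762  0.03046152 -2.026308  ] 0.14748513091675314
bottle region px [[427. 182.   8.]
 [444. 182.  -0.]
 [467. 182.  -1.]
 [437. 176.  -0.]
 [461. 176.  -1.]
 [431. 170.  -0.]
 [454. 170.  -1.]]
```

View pics/p_w.png

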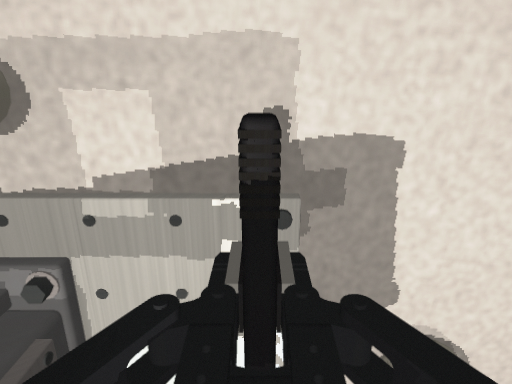

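The arm is still and the mirror sits steady in the pads. The bottle's base is still in view at the left edge, around (10,95), standing where I put it.

```bash
python3 -c "
from rig import*
print(sign_off())"
```

```text
the job is handed in; nothing more can be done
None
```

I moved the small bottle off the plate and set it upright on the bench on the +y side, at about (404, 177) mm. I then lifted the mirror by its handle and handed the job in at about 19.8 s while holding the glass opposite the target. No verdict was reported.

My last checks, all from my own measurements:
- **Glass position:** its centre works out at fixture (101.5, 44.7) mm, 85 mm high. I measured the lens axis at x ≈ 101.5–102.5 and the target at y ≈ 44–46.5.
- **Angle:** the handle is level to about 6 mrad, and the tool's yaw of 0.100 rad compares with 0.098–0.102 measured for the fixture.
- **Outline:** projecting the expected glass into the scene picture matched the head to about a pixel (3–4 mm).
- **Stillness and grip:** joint speeds were at most 0.001 rad/s, and the grip was set to 70 N.
- **Bottle:** at the end only its base was visible, at the edge of the wrist view. The full upright view was from just after I released it.

Some measurements disagreed slightly. The target's height came out 81.5–85.9 mm against the 85 mm stated, and the plate's +y edge read about 2 mm short. I did not measure the V-block, jack and wrench again at the end. The arm stayed clear of them, and in the last scene and top pictures they appear to be where they started.

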